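# Shut the red air valve under the sliding cover

### The job

On the bench stands a wooden air valve box; its loose plywood cover hides the valve with the red handle, while the valve with the blue handle is in the open. With the fingertips push the cover by its upright pull right along the box to the other end, so that the red handle is uncovered, then push the red handle round until it is fully shut, square across its pipe. Only push: do not pinch the pull or the red handle and do not lift the cover; leave the blue handle open and everything else on the bench where it is.

Things in the scene. Friction and masses are not known exactly. Their poses are not given: they have to be found in the camera images.
- box: Fixed dark wooden box, open on top, 220 (x) x 400 (y, its length) x 90 mm high; origin: centre of its underside. The cover lies on its two long walls, held between lips (2 mm play), so it runs along y only, until an end wall (inner faces at y +-180 mm) stops it. 170 mm between the long walls, no middle wall. Yaw within 0.32 rad of the bench's axes. One valve per half; which is where varies.
- red_valve: Fixed brass valve on a 18 mm copper pipe along x, at the bottom of the box; hidden by the cover at the start. Origin: on the box's inner floor (12 mm above the bench), middle of its half of the box (85 mm from the box's middle along y). Axes as the box's. Nothing but the stem and handle stands above 43 mm over the bench.
- blue_valve: The same valve with a blue handle in the other half of the box; to be left open. It ends up under the cover, which passes 10 mm above the handles.
- red_pivot (a point): The red handle's vertical turning axis, 57 mm above the bench, at half the handle's height; it lies at x +25, y -30 mm from the red valve's origin in the box's axes.
- red_push (a point): Middle line of the red handle, 55 mm out from the pivot, 57 mm above the bench: where to push. The handle is a flat bar 14 mm wide (+-7 mm of its middle line), 46 to 68 mm above the bench, reaching 85 mm out from the pivot. Push it on the side that faces the box's -y when open.
- red_handle (a joint): Angle of the red handle (rad): 0 = open, along the pipe, pointing to the box's -x; 1.571 = shut against its stop, pointing to the box's +y (clockwise seen from above, whichever half it is in). About 0.1 N m of friction, no spring: it stays where it is left. Starts at 0 to 0.3.
- blue_handle (a joint): Angle of the blue handle, same meaning; starts 0 to 0.1 and must stay there.
- cover: Loose plywood cover, 192 (x) x 166 (y) x 12 mm, 0.26 kg, slides with a few N. Origin at the centre of its underside, 78 mm above the bench; axes as the box's. At the start it lies over the red valve, to within 8 mm; fully slid over, it lies over the blue one, against the end wall.
- pull (a point): Middle of the cover's upright wooden pull: a bar 60 mm along x, 16 mm thick along y (+-8 mm), standing on the middle of the cover from 90 to 112 mm above the bench; this point is 101 mm above the bench.
- screw_jar: Bystander: grey jar, 56 mm across, 80 mm high, beside the box's +y end; origin under its centre.
- wax_tin: Bystander: steel tin, 64 mm across, 50 mm high, beside the box's -y end; origin under its centre.
- brush: Bystander: brush lying behind the box, along its y.
- glue_bottle: Bystander: yellow glue bottle, 60 mm across, 160 mm high; origin under its centre.
- offcut: Bystander: wooden block 60 x 90 x 45 mm; origin under its centre.
- mallet: Bystander: carver's mallet standing on its head, 82 mm across, 215 mm high; origin under its centre.
- screwdriver: Bystander: red-handled screwdriver lying on the bench.

How it is judged:
By the outcome, as a careful person would: the job done as asked, in the order asked, and still so for the second after the job is handed in, with the robot touching nothing.
It also fails if it takes over 51 s, if anything falls off the work surface, if the arm or the gripper's body presses on something with over 40 N, if the wrist force passes 120 N, or if a joint passes its speed limit or range.

### The arm

A 6-joint arm with a two-finger parallel gripper is mounted at the origin on the work surface. World frame = base frame: x ahead of the robot, y to its left, z up, the work surface at z = 0. Lengths are in mm, angles in rad, forces in N, time in s.
With the tool pointing down it reaches from about 300 to 875 mm from the base axis. Payload 6.4 kg.
Tool frame: the origin (TCP) lies midway between the tips of the shut fingers; the grasp point (between the pads) lies 19 mm behind it; z points along the fingers, y is the direction in which the jaws open and shut (so a half turn about z gives the same grasp; the last joint's range is limited). The gripper opens to 88 mm and grips with 3 to 60 N. Pads are 18 mm wide; open, the fingers measure 123 mm over their backs; the gripper's body (75 mm by 187 mm) begins 45 mm behind the grasp point.
Start: joints at [1.092, 0.181, 1.607, -0, 1.354, -0.206], TCP at [154.909, 553.755, 238.714] pointing down, gripper open.
Joint ranges: [-2.99, 2.99], [-0.89, 2.07], [0.3, 2.58], [-1.14, 4.28], [0, 2.63], [-3.12, 3.12]. Speed limits (rad/s): [2.57, 2.57, 3.01, 3.14, 3.14, 3.14].

### API

Orientations are given as a rotation vector (axis times angle).
In Python, from rig import env gives the robot as it stands.
- The arm moves only by the tool arm_command, never from a script. Its argument "motion" is a list of rows, each a list of 3 entries, a list of its own where there are three numbers: the shift along the tool's x, y, z scaled (see below), then the turn about the tool's z scaled (see below), then the gripper's target within -1 to 1 (shut at 1, half-way at 0, fully open at -1). In form: [[[tx, ty, tz], twist, grip], ...]. A call has 1 to 12 rows; each row shifts and turns the commanded pose from where the row before left it, along the tool's axes as they then stand; what a row does not reach is not made up. The controller multiplies each number of a shift by 60 mm and each number of a turn by 0.08 rad. A row lasts 1/8 s, in which the tool goes at most 62.5 mm and 10.7 degrees, less where a joint would pass 70% of its speed; a pose out of reach is approached as far as the arm can. A call with a number of a shift or a turn outside -1 to 1 is refused whole. A call with a gripper value outside its range is refused whole. The fingers move at their own pace and stop on an object; "squeeze" is the grip in N (left out, the last holds). Time passes only in rows, so rows that do not move let the fingers close. It gives the time, the measured TCP pose, the force and the opening at its end, in the units of the state.
- env.state(): the state, without advancing time (a new reading comes with each control period).
- env.grab_frame(name): name is "scene" or "top"; returns a dict with "frame" (384x512x3 uint8, red, green, blue), "intrinsics" (3x3 intrinsics, pixels), "k1" (the pictures are not rectified: a ray, as slopes to the right and down, at radius r is drawn at 1 + k1 r^2 times it, then the intrinsics apply), "view" (4x4, takes a point from world to camera coordinates). Camera axes: x right, y down, z forward; pixel columns grow to the right and rows downward; lengths in mm; the calibration is good to about 2 mm. A picture is of the moment at which its call begins. There is no depth.
- env.finish_job(): hands the job in, once; it reports no verdict.
The state is a dict: "t": time; "joint_positions": joint angles; "qvel": joint speeds; "joint_torque": joint torques, N m; "tool_pos": TCP position; "eef_rot": TCP orientation; "wrist_force": force on the tool from outside, world axes, zero at the start; "wrist_torque": the same for the moment, N m; "width": opening from 0.0 (shut) to 1.0 (fully open).
Only numpy, scipy, OpenCV 4.12 (cv2) and the standard library are available. Lean on these libraries where they do the work, as an engineer would, in place of code of your own. Each camera call takes 0.05 s, during which the arm holds its last target. There are 200 camera calls.

## Working session

There is one attempt and no reset: what is moved stays moved. The work goes in short steps, Python scripts to look and compute and a tool call to move; the robot and the scene stay as the last step left them, time stands still between calls to the robot, and variables do not carry over. Pictures are saved under pics/ and viewed, about 8 in all and at most 12, crops included, and the job is handed in when it is done.

Besides the shell and the picture viewer there is one more tool, called after "Emit:" as name([rows], argument=value, ...), one row to a line, values as JSON. arm_command: Moves the arm, as the interface text tells. Shifts and turns lie within -1 to 1; 1 stands for 60 mm of shift or 0.08 rad of turn. Its arguments: {"type":"object","properties":{"motion":{"type":"array","items":{"type":"array"}},"squeeze":{"type":"number"}},"required":["motion"]}

```bash
mkdir -p pics; cat > h.py <<'E'
import numpy as np, cv2
from rig import env
def snap(n,f):
    d=env.grab_frame(n); cv2.imwrite('pics/'+f+'.png',d['frame'][:,:,::-1]); np.savez('pics/'+f+'.npz',K=d['intrinsics'],k1=d['k1'],V=d['view']); return d
def load(f):
    d=np.load('pics/'+f+'.npz'); return d['K'],float(d['k1']),d['V']
def proj(f,P):
    K,k1,V=load(f); P=np.atleast_2d(P).astype(float)
    r,_=cv2.Rodrigues(V[:3,:3]); return cv2.projectPoints(P,r,V[:3,3],K,np.array([k1,0,0,0,0]))[0][:,0]
def ray(f,px):
    K,k1,V=load(f); u=cv2.undistortPoints(np.array([[px]],float),K,np.array([k1,0,0,0,0]))[0,0]
    R=V[:3,:3]; return -R.T@V[:3,3], R.T@np.array([u[0],u[1],1])
def atz(f,px,z):
    c,d=ray(f,px); return c+d*(z-c[2])/d[2]
def tri(obs):
    A=np.zeros((3,3));b=np.zeros(3)
    for f,px in obs:
        c,d=ray(f,px); d/=np.linalg.norm(d); M=np.eye(3)-np.outer(d,d); A+=M;b+=M@c
    return np.linalg.solve(A,b)
E
python3 - <<'E'
from h import *
for n in('scene','top'):
    d=snap(n,n+'0'); print(n,d['intrinsics'],d['k1'],d['view'].round(3))
print(env.state())
for n in('scene','top'):
    i=cv2.imread(f'pics/{n}0.png'); cv2.imwrite(f'pics/{n}0b.png',cv2.resize(i,(768,576),interpolation=cv2.INTER_CUBIC))
E
```

```text
scene [[402.8461044    0.         251.7651601 ]
 [  0.         402.8461044  191.73649515]
 [  0.           0.           1.        ]] 0.049200659842771395 [[ 6.540000e-01  7.560000e-01 -2.000000e-02 -4.224590e+02]
 [ 4.840000e-01 -4.380000e-01 -7.570000e-01 -2.101250e+02]
 [-5.810000e-01  4.860000e-01 -6.530000e-01  1.704074e+03]
 [ 0.000000e+00  0.000000e+00  0.000000e+00  1.000000e+00]]
top [[382.31113578   0.         253.13529396]
 [  0.         382.31113578 193.52345146]
 [  0.           0.           1.        ]] -0.04987089159916997 [[-2.700000e-02 -9.990000e-01 -2.200000e-02  4.245100e+01]
 [-9.950000e-01  2.900000e-02 -9.400000e-02  6.339860e+02]
 [ 9.400000e-02  1.900000e-02 -9.950000e-01  1.322685e+03]
 [ 0.000000e+00  0.000000e+00  0.000000e+00  1.000000e+00]]
{'t': 0.1, 'joint_positions': array([ 1.09171266e+00,  1.81453557e-01,  1.60787291e+00, -1.17770936e-05,
        1.35380661e+00, -2.06280282e-01]), 'qvel': array([-0.00160065, -0.00060646, -0.00315495,  0.00124687,  0.00192173,
        0.00020216]), 'joint_torque': array([-2.12037457e-05, -4.34818697e+01, -3.42697656e+01,  7.04634539e-02,
        3.39351268e-02, -2.96197823e-05]), 'tool_pos': array([154.67832645, 553.31757983, 237.92461354]), 'eef_rot': array([-4.27118013e-01, -3.11191026e+00,  2.28471046e-03]), 'wrist_force': array([-0.00789928, -0.83438106,  0.19888207]), 'wrist_torque': array([0.0144148 , 0.00412229, 0.01484038]), 'width': 0.9974921406541704}
```

View pics/scene0b.png

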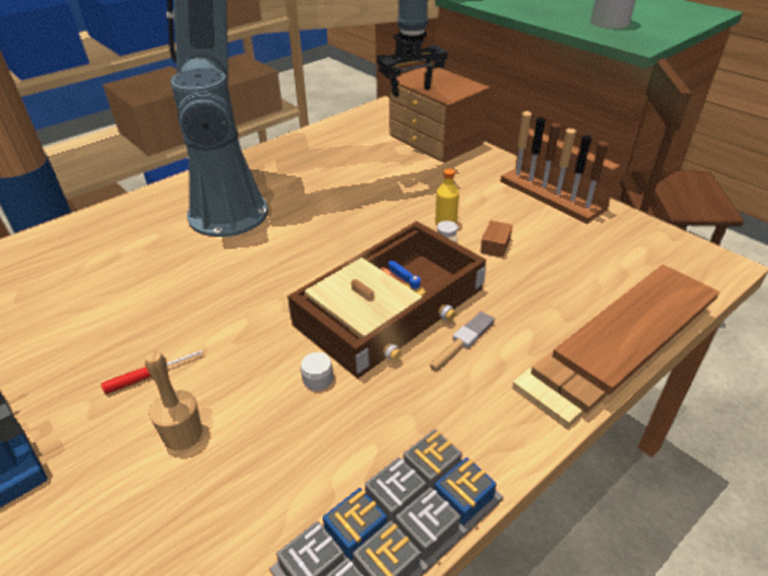

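View pics/top0b.png

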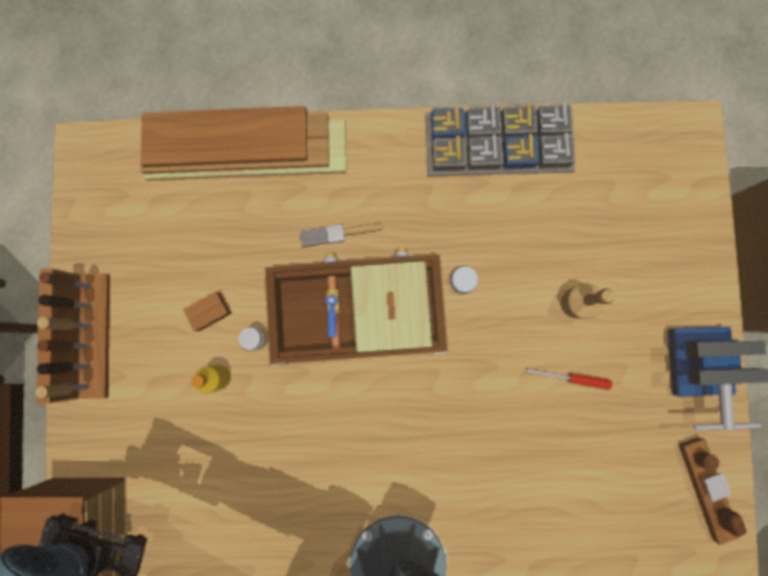

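The scene view shows the box near (390,295) with the pull at (362,289). The top view shows the box from (267,260) to (447,360), the pull at (391,305), and the blue valve open in the left (+y) half, so the red valve is in the -y half. The cover must go to +y. Next I'll take enlarged crops for corners.

```bash
python3 - <<'E'
from h import *
a=cv2.imread('pics/top0.png')[160:250,165:325]; b=cv2.imread('pics/scene0.png')[140:255,180:340]
a=cv2.resize(a,None,fx=5,fy=5,interpolation=cv2.INTER_CUBIC);b=cv2.resize(b,None,fx=5,fy=5,interpolation=cv2.INTER_CUBIC)
cv2.imwrite('pics/c1.png',a);cv2.imwrite('pics/c2.png',b)
E
```

```text
(no output)
```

View pics/c1.png

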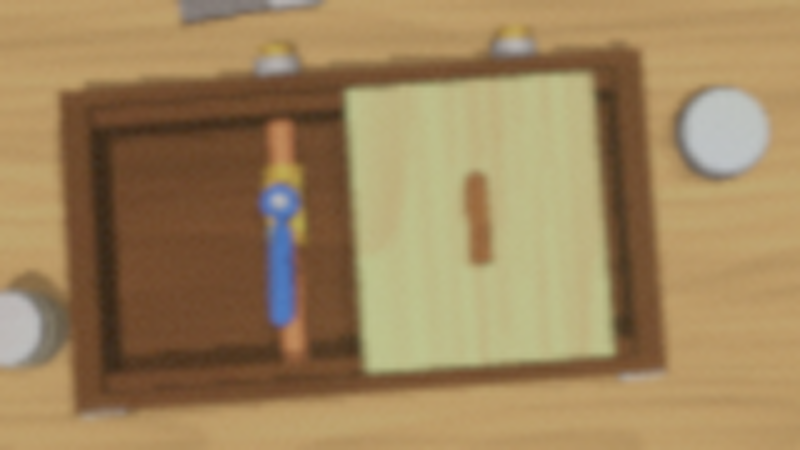

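View pics/c2.png

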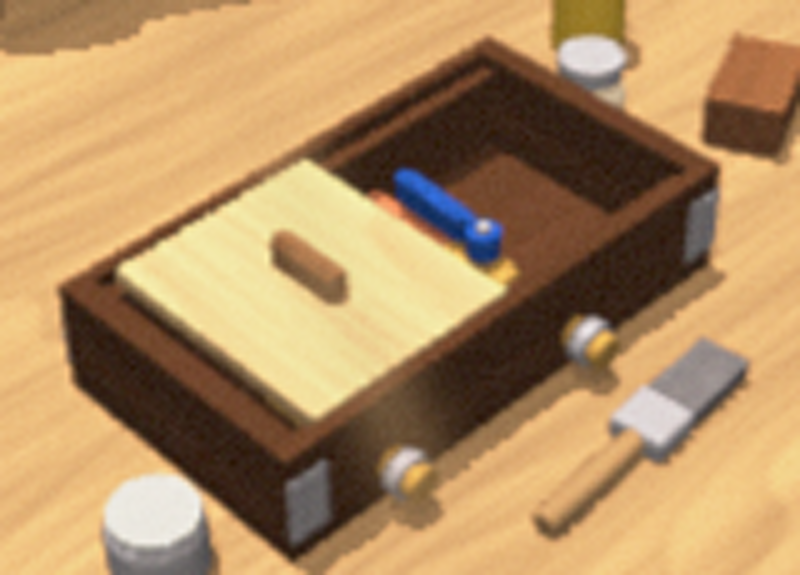

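The crops show the box rim corners, cover corners and pull clearly, with the pull at c1 (478,218) and c2 (309,260). Now fit the pose.

```bash
cat >> h.py <<'E'
def c2p(u,ox,oy,s=5): return ((u[0]+.5)/s-.5+ox,(u[1]+.5)/s-.5+oy)
E
python3 - <<'E'
from h import *
from scipy.optimize import least_squares
T=lambda u:c2p(u,165,160); S=lambda u:c2p(u,180,140)
sg=[(1,1),(1,-1),(-1,-1),(-1,1)]
bt=[(62,92),(637,47),(664,372),(78,413)]; bs=[(718,168),(295,458),(62,290),(487,40)]
ct=[(345,90),(592,72),(615,354),(367,373)]; cs=[(508,287),(315,415),(118,268),(305,160)]
def fit(t,s,h,z):
    def mod(p): 
        c,q=np.cos(p[2]),np.sin(p[2]); return np.array([[p[0]+c*a*h[0]-q*b*h[1],p[1]+q*a*h[0]+c*b*h[1],p[3]] for a,b in sg])
    f=lambda p:np.r_[(proj('top0',mod(p))-[T(u) for u in t]).ravel(),(proj('scene0',mod(p))-[S(u) for u in s]).ravel()]
    r=least_squares(f,[500,0,0,z]); print(r.x.round(3),'res px',r.fun.round(1)); return r.x
for a,b in zip(bt,bs): print(tri([('top0',T(a)),('scene0',S(b))]).round(1))
b=fit(bt,bs,(110,200),90); c=fit(ct,cs,(96,83),90)
print('pull',tri([('top0',T((478,218))),('scene0',S((309,258)))]).round(1))
R=np.array([[np.cos(b[2]),-np.sin(b[2])],[np.sin(b[2]),np.cos(b[2])]])
w=lambda x,y:(b[:2]+R@[x,y]).round(1)
print('cover in box',R.T@(c[:2]-b[:2]),'pivot',w(25,-115),'pull end',w(0,97))
print('jar?',atz('top0',T((10,328)),80),'tin?',atz('top0',T((724,132)),50))
E
```

```text
[692.  284.6  83.6]
[ 711.1 -108.9   86.9]
[ 489.5 -120.8   80. ]
[472.5 275.6  82.8]
[5.91175e+02 8.33010e+01 4.90000e-02 8.25660e+01] res px [-1.4  0.1 -0.1 -0.2  0.1 -0.7 -0.8  0.1  0.1 -0.3 -1.5  1.4 -0.4 -0.2
 -0.1 -0.2]
[5.94816e+02 1.04600e+00 4.70000e-02 8.73500e+01] res px [ 0.  -0.2 -0.8 -0.4 -0.7 -0.3 -0.4 -0.4 -0.7  0.1 -0.3  0.5 -0.7  0.
 -0.5 -0.5]
pull [595.4   1.2 104.3]
cover in box [ -0.42981081 -82.33449681] pivot [621.8 -30.3] pull end [586.4 180.2]
jar? [530.43875845 321.42610202  80.        ] tin? [ 653.66139002 -172.65003375   50.        ]
```

Emit:
arm_command([
  [[0,0,0],1,1],
  [[0,0,0],1,1],
  [[0,0,0],1,1],
  [[0,0,0],1,1],
  [[0,0,0],1,1],
  [[0,0,0],1,1],
  [[0,0,0],1,1],
  [[0,0,0],1,1],
  [[0,0,0],1,1],
  [[0,0,0],1,1],
  [[0,0,0],1,1],
  [[0,0,0],1,1],
], squeeze=20)

```text
t: 1.6
tool_pos: [154.8, 553.4, 238.2]
eef_rot: [1.819, 2.561, -0.002]
wrist_force: [-0.1, 0.1, -0.4]
width: 0.004
```

Emit:
arm_command([
  [[0,0,0],1,1],
  [[0,0,0],1,1],
  [[0,0,0],1,1],
  [[0,0,0],0.6,1],
  [[0,0,0],0,1],
])

```text
t: 2.22
tool_pos: [154.8, 553.5, 238.3]
eef_rot: [2.165, 2.277, -0.001]
wrist_force: [1.1, 0.5, -0.6]
width: 0.004
```

```bash
cat >> h.py <<'E'
B=np.array([591.2,83.3]); YAW=.048
Rb=np.array([[np.cos(YAW),-np.sin(YAW)],[np.sin(YAW),np.cos(YAW)]])
def st():
    s=env.state(); R,_=cv2.Rodrigues(s['eef_rot']); p=s['tool_pos']
    print('t',round(s['t'],2),'box xy',(Rb.T@(p[:2]-B)).round(1),'z',p[2].round(1),'ytool yaw',round(float(np.arctan2(R[1,1],R[0,1])),3),'F',s['wrist_force'].round(1),'w',round(float(s['width']),3),'world',p.round(1))
    return p,R
def go(x,y,z):
    p,R=st(); w=np.r_[B+Rb@[x,y],z]; d=R.T@(w-p); print('tool shift mm',d.round(1),'units',(d/60).round(2))
E
python3 -c "
from h import *
go(0,-114,238)"
```

```text
t 2.23 box xy [-413.4  490.6] z 238.3 ytool yaw 0.05 F [ 1.1  0.5 -0.6] w 0.004 world [154.8 553.5 238.3]
tool shift mm [-6.056e+02  4.119e+02  5.000e-01] units [-1.009e+01  6.860e+00  1.000e-02]
```

Emit:
arm_command([
  [[-0.4,0.3,0],0,1],
  [[-0.5,0.35,0],0,1],
  [[-0.5,0.35,0],0,1],
  [[-0.5,0.35,0],0,1],
  [[-0.5,0.35,0],0,1],
  [[-0.5,0.35,0],0,1],
  [[-0.5,0.35,0],0,1],
  [[-0.5,0.35,0],0,1],
  [[-0.5,0.35,0],0,1],
  [[-0.5,0.35,0],0,1],
])

```text
t: 3.48
tool_pos: [376.9, 269.4, 238.7]
eef_rot: [-2.164, -2.278, -0.0]
wrist_force: [0.1, -0.5, 0.8]
width: 0.006
```

Emit:
arm_command([
  [[-0.5,0.35,0],0,1],
  [[-0.5,0.35,0],0,1],
  [[-0.5,0.35,0],0,1],
  [[-0.5,0.35,0],0,1],
  [[-0.5,0.35,0],0,1],
  [[-0.5,0.35,0],0,1],
  [[-0.5,0.35,0],0,1],
  [[-0.5,0.3,0],0,1],
  [[-0.5,0.3,0],0,1],
  [[-0.5,0.3,0],0,1],
  [[-0.2,0,0],0,1],
  [[0,0,0],0,1],
])

```text
t: 4.97
tool_pos: [592.0, -31.3, 238.3]
eef_rot: [-2.165, -2.275, 0.001]
wrist_force: [0.0, 0.5, -0.2]
width: 0.005
```

```bash
python3 -c "
from h import *
go(0,-116,100)"
```

```text
t 4.97 box xy [  -4.7 -114.5] z 238.3 ytool yaw 0.049 F [ 0.   0.5 -0.2] w 0.005 world [592.  -31.3 238.3]
tool shift mm [ -1.6   4.8 138.3] units [-0.03  0.08  2.3 ]
```

Emit:
arm_command([
  [[-0.03,0.08,0.5],0,1],
  [[0,0,0.5],0,1],
  [[0,0,0.5],0,1],
  [[0,0,0.4],0,1],
  [[0,0,0.25],0,1],
  [[0,0,0.15],0,1],
  [[0,0,0],0,1],
])

```text
t: 5.85
tool_pos: [597.4, -32.3, 100.7]
eef_rot: [-2.165, -2.276, 0.0]
wrist_force: [-0.5, -0.6, 0.4]
width: 0.002
```

```bash
python3 - <<'E'
from h import *
go(0,-100,100)
d=snap('scene','s1'); a=d['frame'][140:255,180:340,::-1]; cv2.imwrite('pics/s1c.png',cv2.resize(a,None,fx=5,fy=5,interpolation=cv2.INTER_CUBIC))
E
```

```text
t 5.85 box xy [   0.6 -115.8] z 100.7 ytool yaw 0.05 F [-0.5 -0.6  0.4] w 0.002 world [597.4 -32.3 100.7]
tool shift mm [15.8 -0.6  0.7] units [ 0.26 -0.01  0.01]
```

View pics/s1c.png

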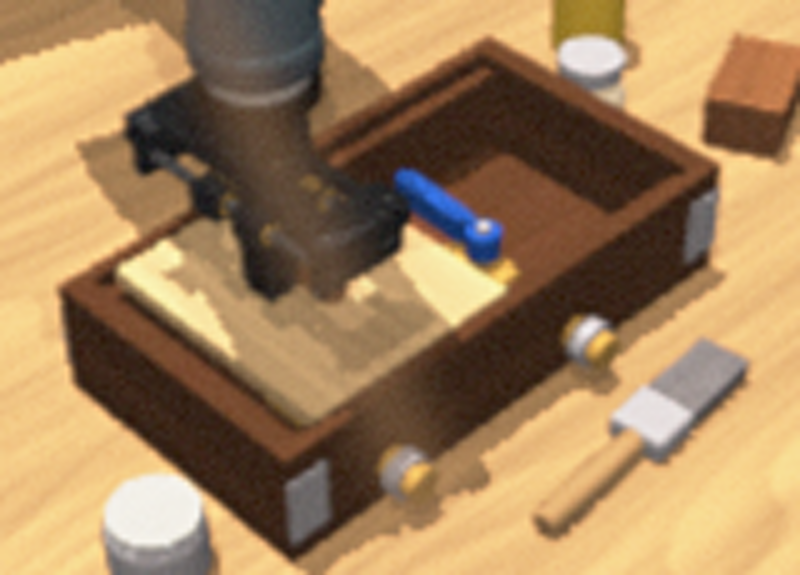

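The fingertips (c ≈ (265,285)) stand just behind the pull, clear of the cover. I'll push now.

Emit:
arm_command([
  [[0.08,0,0],0,1],
  [[0.12,0,0],0,1],
  [[0.15,0,0],0,1],
  [[0.2,0,0],0,1],
  [[0.2,0,0],0,1],
  [[0.2,0,0],0,1],
  [[0.2,0,0],0,1],
  [[0.2,0,0],0,1],
  [[0.2,0,0],0,1],
  [[0.2,0,0],0,1],
  [[0.2,0,0],0,1],
  [[0.2,0,0],0,1],
])

```text
t: 7.4
tool_pos: [591.0, 97.0, 100.7]
eef_rot: [-2.165, -2.276, 0.0]
wrist_force: [-0.2, -1.9, 2.1]
width: 0.009
```

```bash
python3 -c "
from h import *
go(0,80,100)"
```

```text
t 7.4 box xy [ 0.5 13.7] z 100.7 ytool yaw 0.05 F [-0.2 -1.9  2.1] w 0.009 world [591.   97.  100.7]
tool shift mm [66.3 -0.3  0.7] units [ 1.11 -0.01  0.01]
```

Emit:
arm_command([
  [[0.2,0,0],0,1],
  [[0.2,0,0],0,1],
  [[0.2,0,0],0,1],
  [[0.15,0,0],0,1],
  [[0.1,0,0],0,1],
  [[0.08,0,0],0,1],
  [[0.05,0,0],0,1],
  [[0.05,0,0],0,1],
  [[0.05,0,0],0,1],
  [[0.05,0,0],0,1],
  [[0,0,0],0,1],
])

```text
t: 8.78
tool_pos: [587.8, 158.7, 100.7]
eef_rot: [2.163, 2.272, -0.011]
wrist_force: [-2.8, -22.3, 4.9]
width: 0.004
```

```bash
python3 -c "
from h import *
go(0,80,100)"
```

```text
t 8.78 box xy [ 0.2 75.5] z 100.7 ytool yaw 0.049 F [ -2.8 -22.3   4.9] w 0.004 world [587.8 158.7 100.7]
tool shift mm [ 4.5 -0.2  0.7] units [ 0.08 -0.    0.01]
```

Emit:
arm_command([
  [[-0.2,0,0],0,1],
  [[-0.3,0,0],0,1],
  [[0,0,-0.5],0,1],
  [[-0.6,0,-0.5],0,1],
  [[-0.8,-0.1,-0.2],0,1],
  [[-0.8,-0.2,0],0,1],
  [[-0.6,-0.2,0],0,1],
  [[-0.3,0,0],0,1],
  [[0,0,0],0,1],
])

```text
t: 9.9
tool_pos: [568.9, -54.1, 172.7]
eef_rot: [-2.167, -2.274, -0.001]
wrist_force: [0.5, -0.4, 0.2]
width: 0.001
```

```bash
python3 - <<'E'
from h import *
go(-30,-150,100)
d=snap('scene','s2'); a=d['frame'][140:255,180:340,::-1]; cv2.imwrite('pics/s2c.png',cv2.resize(a,None,fx=5,fy=5,interpolation=cv2.INTER_CUBIC))
d=snap('top','t2'); a=d['frame'][160:250,165:325,::-1]; cv2.imwrite('pics/t2c.png',cv2.resize(a,None,fx=5,fy=5,interpolation=cv2.INTER_CUBIC))
E
```

```text
t 9.9 box xy [ -28.9 -136.2] z 172.7 ytool yaw 0.048 F [ 0.5 -0.4  0.2] w 0.001 world [568.9 -54.1 172.7]
tool shift mm [-13.9  -1.1  72.7] units [-0.23 -0.02  1.21]
```

View pics/s2c.png

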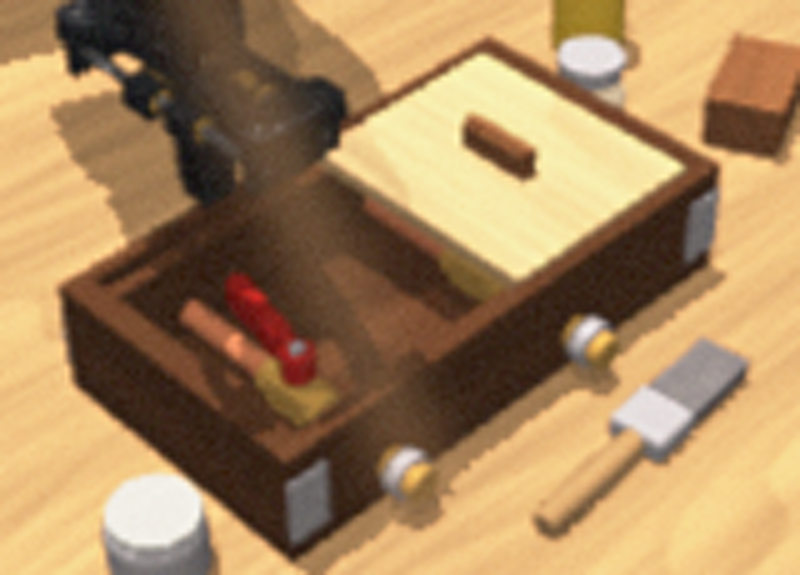

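View pics/t2c.png

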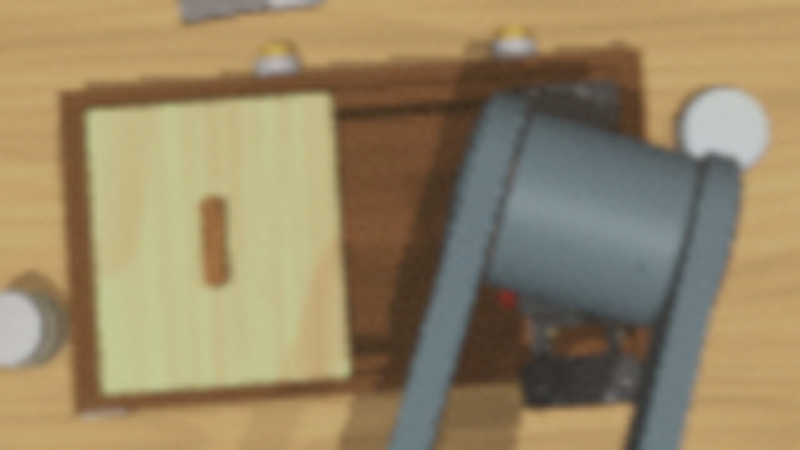

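The cover now rests against the +y end wall, with the pull at t2c (214,241). The red handle is exposed, with its hub at s2c (298,350) and its end at (238,280).

```bash
python3 - <<'E'
from h import *
S=lambda u:c2p(u,180,140);T=lambda u:c2p(u,165,160)
bx=lambda p:(Rb.T@(np.asarray(p)[:2]-B)).round(1)
print('pull',bx(atz('t2',T((214,241)),112)),bx(atz('s2',S((499,140)),112)))
print('hub',bx(atz('s2',S((298,348)),70)),'handle end',bx(atz('s2',S((238,278)),68)),'blue hub0',bx(atz('scene0',S((484,226)),70)), bx(atz('top0',T((281,201)),70)))
print('exp px hub,wall,end th=0,.3',[((proj('s2',np.r_[B+Rb@[x,y],z])[0]-[180,140])*5).round() for x,y,z in((25,-115,70),(-60,-115,68),(-56,-90,68))])
E
```

```text
pull [-2.7 93.2] [ 8.1 87.3]
hub [  30.  -119.4] handle end [ -49.6 -100.8] blue hub0 [29.7 51.2] [24.  51.1]
exp px hub,wall,end th=0,.3 [array([296., 339.]), array([209., 279.]), array([242., 264.])]
```

The pull, hub and push stop all say my box frame is about 4 mm too far in +y, so I'll correct it. The handle starts at about 0.23 rad.

```bash
sed -i 's/^B=.*/B=np.array([592.5,79.3]); YAW=.048/' h.py; python3 - <<'E'
from h import *
go(-32,-146,52)
prev=np.array([-32,-146.])
for th in np.r_[.1:1.6:11j,1.62,1.66]:
    u=np.array([-np.cos(th),np.sin(th)]);n=-u[::-1]*[-1,1]; n=np.array([np.sin(th),np.cos(th)])
    C=np.array([25,-115])+57*u-n*(7+17.5*n[0]+9*n[1]); d=(C-prev)/60; prev=C
    print(round(th,2),C.round(1),'tx,ty',d[::-1].round(2))
E
```

```text
t 10.0 box xy [ -30.  -130.5] z 172.6 ytool yaw 0.05 F [-0.5  1.2  0.1] w 0.0 world [568.8 -52.4 172.6]
tool shift mm [-15.6  -2.1 120.6] units [-0.26 -0.03  2.01]
0.1 [ -33.5 -126.9] tx,ty [ 0.32 -0.02]
0.25 [ -35.2 -120.3] tx,ty [ 0.11 -0.03]
0.4 [ -36.1 -113.2] tx,ty [ 0.12 -0.02]
0.55 [ -36.  -105.5] tx,ty [0.13 0.  ]
0.7 [-34.8 -97.5] tx,ty [0.13 0.02]
0.85 [-32.2 -89.4] tx,ty [0.14 0.04]
1.0 [-28.2 -81.4] tx,ty [0.13 0.07]
1.15 [-22.6 -73.9] tx,ty [0.13 0.09]
1.3 [-15.6 -67.1] tx,ty [0.11 0.12]
1.45 [ -7.1 -61.5] tx,ty [0.09 0.14]
1.6 [  2.4 -57.3] tx,ty [0.07 0.16]
1.62 [  3.8 -56.9] tx,ty [0.01 0.02]
1.66 [  6.5 -56.1] tx,ty [0.01 0.05]
```

Emit:
arm_command([
  [[-0.26,-0.03,0],0,1],
  [[0,0,0.4],0,1],
  [[0,0,0.4],0,1],
  [[0,0,0.4],0,1],
  [[0,0,0.4],0,1],
  [[0,0,0.25],0,1],
  [[0,0,0.15],0,1],
  [[0,0,0],0,1],
])

```text
t: 11.0
tool_pos: [567.4, -68.9, 52.4]
eef_rot: [-2.165, -2.276, 0.0]
wrist_force: [-0.0, 0.7, 0.4]
width: 0.005
```

```bash
python3 -c "
from h import *
go(-33.5,-126.9,52)"
```

```text
t 11.0 box xy [ -32.1 -146.8] z 52.4 ytool yaw 0.05 F [-0.   0.7  0.4] w 0.005 world [567.4 -68.9  52.4]
tool shift mm [19.9 -1.3  0.4] units [ 0.33 -0.02  0.01]
```

No contact on the way down. I'll sweep the handle round now.

Emit:
arm_command([
  [[0.17,-0.01,0],0,1],
  [[0.16,-0.01,0],0,1],
  [[0.11,-0.03,0],0,1],
  [[0.12,-0.02,0],0,1],
  [[0.13,0,0],0,1],
  [[0.13,0.02,0],0,1],
  [[0.14,0.04,0],0,1],
  [[0.13,0.07,0],0,1],
  [[0.13,0.09,0],0,1],
  [[0.11,0.12,0],0,1],
  [[0,0,0],0,1],
])

```text
t: 12.38
tool_pos: [580.3, 12.4, 52.6]
eef_rot: [-2.164, -2.277, -0.001]
wrist_force: [-0.2, -0.2, 0.3]
width: 0.007
```

```bash
python3 -c "
from h import *
go(-7.1,-61.5,52)"
```

```text
t 12.38 box xy [-15.4 -66.2] z 52.6 ytool yaw 0.051 F [-0.2 -0.2  0.3] w 0.007 world [580.3  12.4  52.6]
tool shift mm [4.7 8.4 0.6] units [0.08 0.14 0.01]
```

Emit:
arm_command([
  [[0.09,0.14,0],0,1],
  [[0.07,0.12,0],0,1],
  [[0.01,0.06,0],0,1],
  [[0,0.04,0],0,1],
  [[0,0.04,0],0,1],
  [[0,0.04,0],0,1],
])

```text
t: 13.12
tool_pos: [599.7, 23.3, 52.1]
eef_rot: [-2.157, -2.269, 0.015]
wrist_force: [-29.4, -2.0, 22.9]
width: 0.0
```

```bash
python3 -c "
from h import *
go(0.5,-61.5,52)"
```

```text
t 13.12 box xy [  4.5 -56.3] z 52.1 ytool yaw 0.051 F [-29.4  -2.   22.9] w 0.0 world [599.7  23.3  52.1]
tool shift mm [-5.2 -4.1  0.2] units [-0.09 -0.07  0.  ]
```

The handle is against its stop (29 N in -x). I'll back off, lift and clear the view.

Emit:
arm_command([
  [[0,-0.15,0],0,1],
  [[0,-0.25,0],0,1],
  [[0,0,-0.4],0,1],
  [[0,0,-0.6],0,1],
  [[0,0,-0.7],0,1],
  [[0,0,-0.8],0,1],
  [[-0.4,-0.5,-0.4],0,1],
  [[-0.6,-0.6,0],0,1],
  [[-0.6,-0.6,0],0,1],
  [[-0.5,-0.5,0],0,1],
  [[-0.3,-0.3,0],0,1],
  [[0,0,0],0,1],
])

```text
t: 14.62
tool_pos: [438.8, -130.6, 227.2]
eef_rot: [2.167, 2.272, 0.001]
wrist_force: [0.2, 0.3, -0.1]
width: 0.006
```

```bash
python3 - <<'E'
from h import *
st()
a=snap('scene','s3')['frame'][140:255,180:340,::-1]; b=snap('top','t3')['frame'][150:250,150:340,::-1]
f=lambda a:cv2.resize(a,None,fx=4,fy=4,interpolation=cv2.INTER_CUBIC)
cv2.imwrite('pics/s3c.png',cv2.resize(a,None,fx=5,fy=5,interpolation=cv2.INTER_CUBIC)); cv2.imwrite('pics/t3c.png',f(b))
E
```

```text
t 14.62 box xy [-163.6 -202.3] z 227.2 ytool yaw 0.047 F [ 0.2  0.3 -0.1] w 0.006 world [ 438.8 -130.6  227.2]
```

View pics/s3c.png

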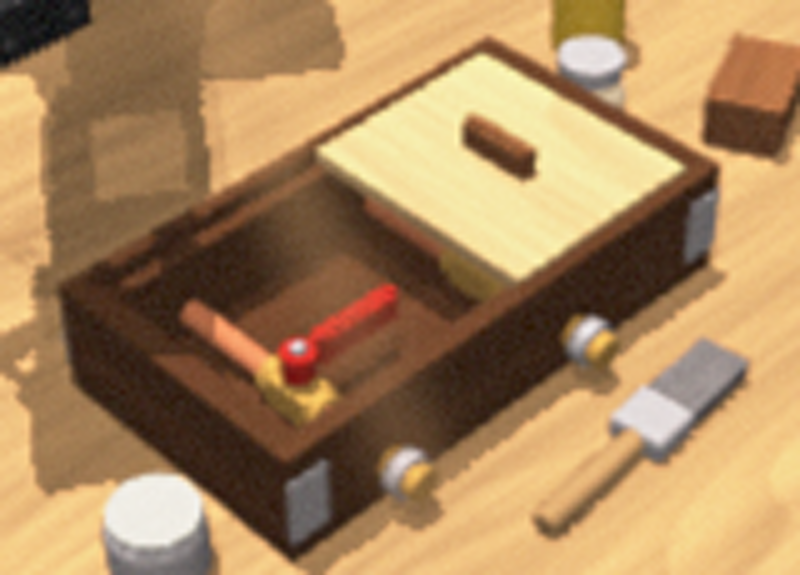

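View pics/t3c.png

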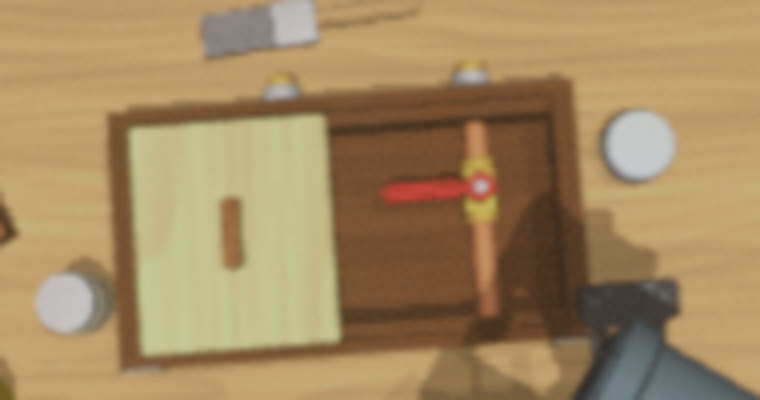

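s3c and t3c show the red handle from the hub (481,187) to its end (385,194). It is parallel to the long wall and square across the pipe. The cover is at the far end and the bystanders haven't moved.

```bash
python3 -c "
from h import *
env.finish_job(); st()"
```

```text
the job is handed in; nothing more can be done
the job is handed in; nothing more can be done
```

The job is done and handed in at about 15 s of the 51 s allowed. With the fingers shut, I pushed the cover by its pull along the box until the +y end wall stopped it. I then pushed the red handle round until it met its stop.

- **Red handle:** in the last top view it lies parallel to the long wall to within about 0.01 rad, so it is square across its pipe. The push ended at 29 N in -x against the stop.
- **Cover:** the last pictures show it lying flat against the +y end wall, with the red valve in the open. The push ended at 22 N.
- **Bystanders:** those in the last pictures (jar, tin, brush) look unmoved. I did not look again at the mallet, the screwdriver or all of the glue bottle and offcut, but the arm made no contact near them.
- **Blue handle:** it is under the cover, so I could not see it at the end. Nothing pushed it, and the cover passes above it.
- **Robot:** it stands clear of everything, and the wrist force reads about 0 N.

One check disagreed. My first fit of the box was about 4 mm too far in +y. The stopped cover and the red hub showed this, and I corrected it before turning the handle.

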